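# Make up two electronics workshop kits

### The arm

A 7-joint arm with a two-finger parallel gripper is mounted at the origin on the work surface. World frame = base frame: x ahead of the robot, y to its left, z up, the work surface at z = 0. Lengths are in m, angles in rad, forces in N, time in s.
With the tool pointing down it reaches from about 0.35 to 0.9 m from the base axis. Payload 8.1 kg.
Tool frame: the origin (TCP) lies between the finger pads; the fingertips stand 11 mm ahead of it and the grasp point (between the pads) lies 8 mm behind it; z points along the fingers, y is the line along which they close (so a half turn about z gives the same grasp; the last joint's range is limited). The gripper opens to 92 mm and grips with 3 to 60 N. Pads are 19 mm wide; open, the fingers measure 130 mm over their backs; the gripper's body (75 mm by 190 mm) begins 47 mm behind the grasp point.
Start: joints at [-1.303, 0.434, 0.025, 1.573, -0.012, 1.134, -0.075], TCP at [0.227, 0.583, 0.21] pointing down, gripper open.
Joint ranges: [-2.62, 2.62], [-0.44, 2.09], [-1.27, 1.32], [0.08, 2.57], [-1.32, 4.46], [0.12, 2], [-2.74, 2.74]. Speed limits (rad/s): [2.22, 2.22, 3.01, 3.01, 3.14, 3.14, 3.14].

### API

Orientations are given as a rotation vector (axis times angle).
In Python, from cell import observe, get_image, camera_params, sign_off gives the robot as it stands.
- The arm moves only by the shell command python3 -m pendant 'ROWS' [FORCE]. ROWS is JSON, one flat list of numbers, 7 for each row, row after row: the shift along the tool's x, y, z in m, then the turn, a rotation vector about the tool's x, y, z in rad, then the finger opening in m, from 0 to 0.0918. In form: [dx, dy, dz, rx, ry, rz, jaw, dx, dy, dz, rx, ry, rz, jaw, ...]. A call has 1 to 10 rows; each row shifts and turns the commanded pose from where the row before left it, along the tool's axes as they then stand; what a row does not reach is not made up. A row lasts 1/8 s, in which the tool goes at most 62.5 mm and 10.7 degrees, less where a joint would pass 70% of its speed; a pose out of reach is approached as far as the arm can. A call is refused whole if a number of a shift passes 0.0625 or a number of a turn 0.188, either way. A call with a gripper value outside its range is refused whole. The fingers move at their own pace and stop on an object; FORCE is the grip in N (left out, the last holds). Time passes only in rows, so rows that do not move let the fingers close. It gives the time, the measured TCP pose, the force, the opening and the grip force at its end, in the units of the state.
- observe(): the state, without advancing time (a new reading comes with each control period).
- get_image(name): name is "scene" or "top"; returns the picture (400x640x3 uint8, red, green, blue); there is no depth.
- camera_params(name): a dict with "intrinsics" (3x3 intrinsics, pixels), "eye" and "rotation" of the camera in the world. Camera axes: x right, y down, z forward; pixel columns grow to the right and rows downward; lengths in m; the calibration is good to about 2 mm. A picture is of the moment at which its call begins. camera_params takes no time and is no camera call.
- sign_off(): hands the job in; it is judged then, once.
The state is a dict: "clock": time; "joints": joint angles; "dq": joint speeds; "joint_efforts": joint torques, N m; "position": TCP position; "ee_rot": TCP orientation; "force": force on the tool from outside, world axes, zero at the start; "ft_torque": the same for the moment, N m; "width": opening from 0.0 (shut) to 1.0 (fully open); "gripper_force": force on a finger pad.
Only numpy, scipy, OpenCV 4.12 (cv2) and the standard library are available. Lean on these libraries where they do the work, as an engineer would, in place of code of your own. Each camera call takes 0.05 s, during which the arm holds its last target. There are 200 camera calls.

### The job

Make up two kits for the soldering class from the parts on the bench: the transformer, the large green capacitor and the heatsink go in the blue tray, the motor and the battery in the orange tray. Set every part down gently, without dropping it, standing upright on the tray floor in a bay of its own. The relay and the small red capacitor belong to no kit: leave them where they are.

Things in the scene. Friction and masses are not known exactly. Their poses are not given: they have to be found in the camera images.
- blue_tray: Blue parts tray fixed to the table, outside 120 mm along its x and 214 mm along its y. Origin: centre of its underside; z up. Floor 4 mm thick, walls and dividers 4 mm thick, their tops 16 mm above the table. Two dividers part it into three equal bays side by side along y, centred at x = 0 and y = -70, 0, +70 mm; each bay is 112 mm (x) by 66 mm (y) inside. Empty at the start.
- orange_tray: Orange parts tray fixed to the table, outside 120 mm along its x and 214 mm along its y. Origin: centre of its underside; z up. Floor 4 mm thick, walls and dividers 4 mm thick, their tops 16 mm above the table. Two dividers part it into three equal bays side by side along y, centred at x = 0 and y = -70, 0, +70 mm; each bay is 112 mm (x) by 66 mm (y) inside. Empty at the start.
- transformer_mid (a point): Mains transformer: dark steel block with yellow coil patches, 44 mm (x) by 34 mm (y), 40 mm high, about 160 g. This point is its centre, 20 mm above its underside; z up. It stands on the table at the start.
- capacitor_mid (a point): Large capacitor: upright green cylinder with a silver top, 30 mm diameter, 46 mm high, about 45 g. This point is its centre, 23 mm above its underside; z up. It stands on the table at the start.
- heatsink_mid (a point): Heatsink: bright aluminium block with upright fins that run along y, 42 mm (x) by 32 mm (y), 34 mm high, about 60 g; can be gripped across either side. This point is its centre, 17 mm above its underside; z up. It stands on the table at the start.
- motor_mid (a point): Small electric motor: upright steel cylinder with a black band, 28 mm diameter, 40 mm high, with a 3 mm shaft standing 12 mm out of its top, about 80 g. This point is its centre, 20 mm above its underside; z up. It stands on the table at the start.
- battery_mid (a point): Block battery, standing: black below and copper-coloured above, 26 mm (x) by 18 mm (y), 48 mm high with its two terminals on top, about 46 g. This point is its centre, 24 mm above its underside; z up. It stands on the table at the start.
- relay_mid (a point): Relay, not part of any kit: blue block with a white patch on top, 28 mm (x) by 22 mm (y), 30 mm high. This point is its centre, 15 mm above its underside; z up. It stands on the table at the start.
- small_cap_mid (a point): Small capacitor, not part of any kit: upright red cylinder with a silver top, 20 mm diameter, 34 mm high. This point is its centre, 17 mm above its underside; z up. It stands on the table at the start.
Not all that is in view belongs to the job. Of the things shaped like the orange_tray, the orange one is meant.

How it is judged:
By the outcome, as a careful person would: the job done as asked, in the order asked, and still so for the second after the job is handed in, with the robot touching nothing.
It also fails if it takes over 134 s, if anything falls off the work surface, if the arm or the gripper's body presses on something with over 40 N, if the wrist force passes 120 N, or if a joint passes its speed limit or range.

## Working session

There is one attempt and no reset: what is moved stays moved. The work goes in short steps, Python scripts to look and compute and a shell command to move; the robot and the scene stay as the last step left them, time stands still between calls to the robot, and variables do not carry over. Pictures are saved under pics/ and viewed, at most 16 in all, crops included, and the job is handed in when it is done.

```bash
ls; mkdir -p pics; python3 - <<'E'
from cell import *
import cv2
for n in("scene","top"):
    cv2.imwrite(f"pics/{n}0.png",cv2.resize(get_image(n),(800,500),interpolation=cv2.INTER_CUBIC)[:,:,::-1]); print({k:v for k,v in camera_params(n).items()})
print(observe())
E
```

```text
pics
{'intrinsics': array([[478.1929916 ,   0.        , 308.30513021],
       [  0.        , 478.1929916 , 198.71408042],
       [  0.        ,   0.        ,   1.        ]]), 'eye': array([ 1.3081056 , -0.534957  ,  0.81857246]), 'rotation': array([-1.99681874, -1.06289606,  0.51610686])}
{'intrinsics': array([[404.67729989,   0.        , 318.6478157 ],
       [  0.        , 404.67729989, 198.4803451 ],
       [  0.        ,   0.        ,   1.        ]]), 'eye': array([0.27885293, 0.0209811 , 1.08722519]), 'rotation': array([-2.11822971,  2.11531596, -0.16327685])}
{'clock': 0.1, 'joints': array([-1.30259273,  0.43512911,  0.02500194,  1.57398199, -0.01160806,
        1.13402043, -0.07512376]), 'dq': array([ 1.55135812e-03,  1.73268392e-06, -1.07773657e-03, -1.00428553e-03,
       -1.57981904e-04, -2.20740522e-03, -7.81180211e-05]), 'joint_efforts': array([ 3.48520145e-03, -6.69117594e+01,  9.88113731e-01, -3.15138960e+01,
       -6.05395390e-02,  3.75069177e-02,  4.24110539e-06]), 'position': array([0.22636923, 0.58205439, 0.20934817]), 'ee_rot': array([-5.79290650e-01, -3.08759205e+00,  2.17994130e-03]), 'force': array([-0.44366685,  0.38400452, -0.05853276]), 'ft_torque': array([ 0.01724516, -0.04712713,  0.0393064 ]), 'gripper_force': 0.0, 'width': 0.998317989675102}
```

View pics/scene0.png

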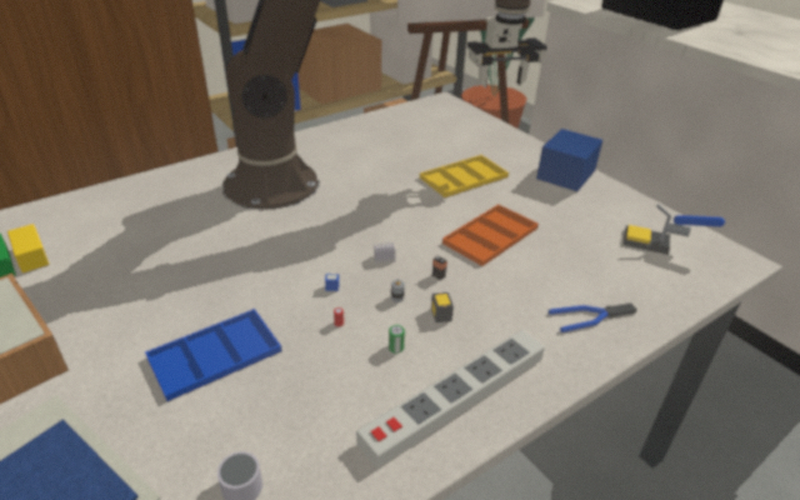

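View pics/top0.png

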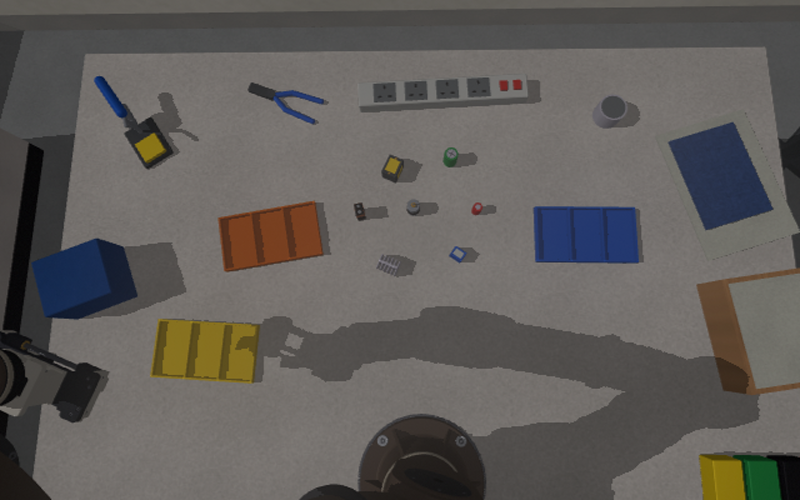

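The scene view shows the arm at the back, with the blue tray, orange tray and a yellow decoy tray around the seven parts. In the 800-wide top view: orange tray (270,236), blue tray (586,235), transformer (393,168), green capacitor (451,157), heatsink (389,264), motor (413,208), battery (360,211), relay (458,254), red capacitor (477,209).

```bash
cat > h.py <<'E'
import numpy as np, cv2
from cell import *
from scipy.spatial.transform import Rotation as R
def ray(cam,uv,z):
    p=camera_params(cam);M=R.from_rotvec(p['rotation']).as_matrix()
    uv=np.atleast_2d(uv).astype(float);d=np.c_[uv,np.ones(len(uv))]@np.linalg.inv(p['intrinsics']).T@M.T
    return p['eye']+d*((z-p['eye'][2])/d[:,2])[:,None]
def proj(cam,X):
    p=camera_params(cam);M=R.from_rotvec(p['rotation']).as_matrix()
    c=(np.atleast_2d(X)-p['eye'])@M;q=c@p['intrinsics'].T;return q[:,:2]/q[:,2:]
def crop(cam,name,x0,y0,w,h,s,im=None):
    im=get_image(cam) if im is None else im
    cv2.imwrite('pics/'+name,cv2.resize(im[y0:y0+h,x0:x0+w],None,fx=s,fy=s,interpolation=cv2.INTER_CUBIC)[:,:,::-1])
E
python3 - <<'E'
from h import *
crop('top','top_c.png',265,110,133,100,6)
crop('scene','scene_c.png',250,185,130,100,6)
im=get_image('top');hsv=cv2.cvtColor(im,cv2.COLOR_RGB2HSV)
print(camera_params('top')['rotation'],ray('top',[[318,198]],0))
for n,lo,hi in(('orange',(3,150,60),(14,255,255)),('blue',(105,150,60),(125,255,255))):
    m=cv2.inRange(hsv,lo,hi);m=cv2.morphologyEx(m,cv2.MORPH_CLOSE,np.ones((5,5)))
    for c in cv2.findContours(m,0,2)[0]:
        if cv2.contourArea(c)>800:
            b=cv2.boxPoints(cv2.minAreaRect(c));w=ray('top',b,.016);print(n,b.round(1).tolist(),w[:,:2].round(4).tolist(),w.mean(0)[:2].round(4),np.linalg.norm(np.diff(w,axis=0),axis=1).round(3))
E
```

```text
[-2.11822971  2.11531596 -0.16327685] [[0.4763646  0.04998066 0.        ]]
orange [[172.3000030517578, 174.10000610351562], [251.0, 160.5], [258.3999938964844, 203.1999969482422], [179.6999969482422, 216.8000030517578]] [[0.5405, 0.45], [0.5785, 0.2341], [0.4594, 0.2101], [0.4223, 0.4218]] [0.5001 0.329 ] [0.219 0.121 0.215]
blue [[20.5, 211.3000030517578], [76.4000015258789, 190.39999389648438], [92.0999984741211, 232.3000030517578], [36.20000076293945, 253.3000030517578]] [[0.4373, 0.8604], [0.4953, 0.7122], [0.3802, 0.6564], [0.324, 0.802]] [0.4092 0.7577] [0.159 0.128 0.156]
blue [[428.0, 166.0], [510.0, 166.0], [510.0, 209.0], [428.0, 209.0]] [[0.5614, -0.2485], [0.5608, -0.4683], [0.4434, -0.459], [0.4435, -0.2433]] [ 0.5023 -0.3548] [0.22  0.118 0.216]
```

View pics/top_c.png

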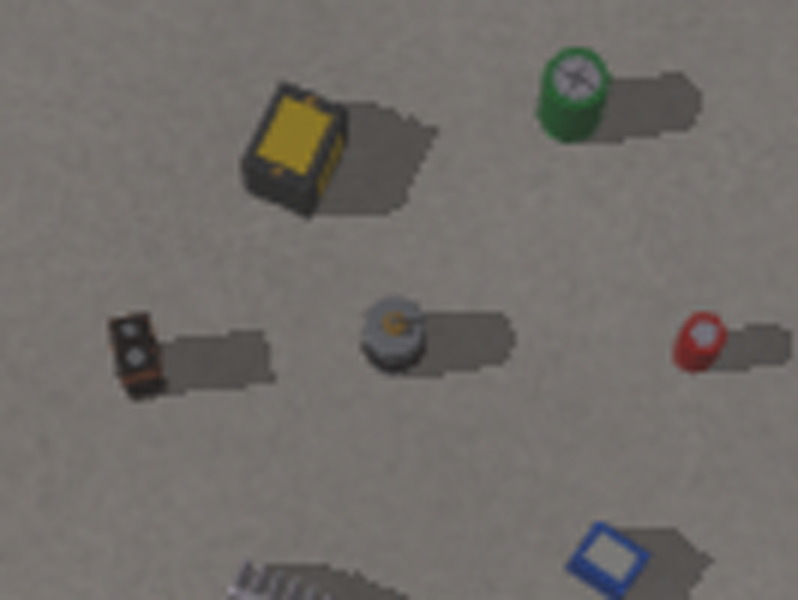

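View pics/scene_c.png

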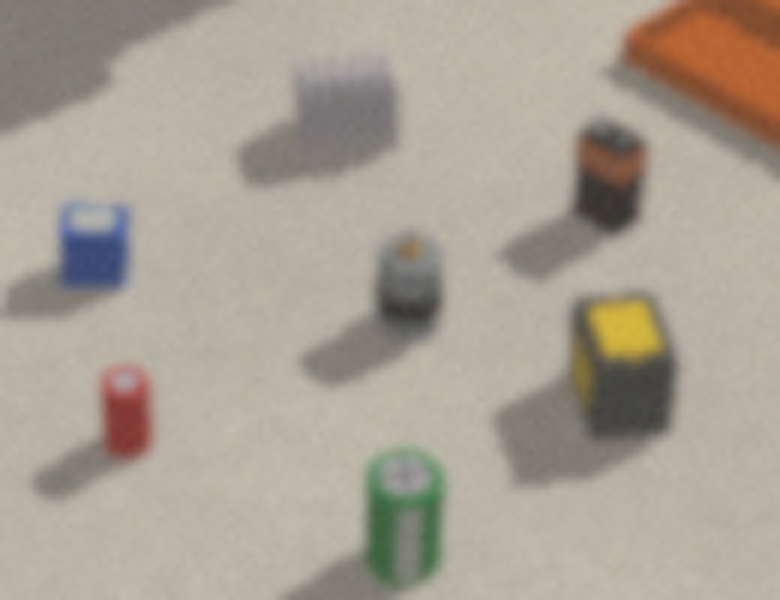

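The top crop (6x, origin 265,110) shows the transformer's yellow patch (296,135), the capacitor top (575,78), the motor top (394,328) and the battery terminals (131,327) and (136,357); the scene crop shows the same parts, with the heatsink fins at (345,100). Next I'll compute world poses and take one crop of the heatsink.

```bash
python3 - <<'E'
from h import *
im=get_image('top');hsv=cv2.cvtColor(im,cv2.COLOR_RGB2HSV)
crop('top','hs.png',290,185,60,45,12,im)
for n,lo,hi in(('orange',(3,150,40),(14,255,255)),('blue',(105,150,40),(125,255,255))):
    m=cv2.inRange(hsv,lo,hi);m=cv2.morphologyEx(m,cv2.MORPH_CLOSE,np.ones((5,5)))
    m[:,:150]=0
    c=max(cv2.findContours(m,0,2)[0],key=cv2.contourArea)
    h=cv2.convexHull(c);e=0.5
    while len(h)>4:h=cv2.approxPolyDP(cv2.convexHull(c),e,True);e+=.5
    h=h[:,0]
    for z in(0,.016):
        w=ray('top',h,z)[:,:2];print(n,z,h.tolist(),w.round(4).tolist(),w.mean(0).round(4),[round(float(np.degrees(np.arctan2(*d[::-1]))),1) for d in np.roll(w,-1,0)-w],np.linalg.norm(np.roll(w,-1,0)-w,axis=1).round(3))
# transformer yellow patch
m=cv2.inRange(hsv,(20,120,90),(35,255,255));m[:, :300]=0;m[:,330:]=0;m[:110]=0;m[150:]=0
c=max(cv2.findContours(m,0,2)[0],key=cv2.contourArea);b=cv2.boxPoints(cv2.minAreaRect(c));w=ray('top',b,.04)
print('tr',w.mean(0).round(4),w.round(3)[:,:2].tolist(),[round(float(np.degrees(np.arctan2(*d[:2][::-1]))),1) for d in np.diff(w,axis=0)])
o=np.array([265,110])
for n,u,z in(('cap',(575,78),.046),('motor',(394,328),.04),('shaft',(393,322),.052),('bat1',(131,327),.048),('bat2',(136,357),.048),('red',(704,331),.034),('relay',(610,560),.03)):
    print(n,ray('top',np.array(u)/6+o-.4,z).round(4)[0,:2])
o=np.array([250,185])
for n,u,z in(('tr',(625,328),.04),('cap',(405,475),.046),('motor',(410,262),.04),('shaft',(411,240),.052),('bat',(613,137),.048)):
    print('scene',n,ray('scene',np.array(u)/6+o-.4,z).round(4)[0,:2])
E
```

```text
orange 0 [[251, 161], [256, 203], [180, 216], [175, 174]] [[0.5814, 0.2373], [0.4626, 0.2196], [0.4267, 0.427], [0.5447, 0.4487]] [0.5038 0.3332] [-171.5, 99.8, 10.4, -80.1] [0.12  0.211 0.12  0.215]
orange 0.016 [[251, 161], [256, 203], [180, 216], [175, 174]] [[0.577, 0.2341], [0.4599, 0.2167], [0.4245, 0.4211], [0.5408, 0.4425]] [0.5005 0.3286] [-171.5, 99.8, 10.4, -80.1] [0.118 0.207 0.118 0.211]
blue 0 [[507, 166], [510, 209], [429, 208], [428, 166]] [[0.565, -0.4675], [0.4459, -0.4662], [0.4486, -0.2501], [0.5656, -0.2525]] [ 0.5063 -0.3591] [179.4, 89.3, -1.2, -90.2] [0.119 0.216 0.117 0.215]
blue 0.016 [[507, 166], [510, 209], [429, 208], [428, 166]] [[0.5608, -0.4603], [0.4434, -0.459], [0.4462, -0.2461], [0.5614, -0.2485]] [ 0.5029 -0.3535] [179.4, 89.3, -1.2, -90.2] [0.117 0.213 0.115 0.212]
tr [0.6508 0.0613 0.04  ] [[0.642, 0.078], [0.67, 0.065], [0.659, 0.044], [0.631, 0.058]] [-25.2, -117.9, 154.6]
cap [ 0.6748 -0.0651]
motor [0.5606 0.0165]
shaft [0.5601 0.017 ]
bat1 [0.5592 0.1329]
bat2 [0.5456 0.1305]
red [ 0.5604 -0.1217]
relay [ 0.4576 -0.0785]
scene tr [0.6508 0.0617]
scene cap [ 0.6754 -0.0658]
scene motor [0.5684 0.0124]
scene shaft [0.5685 0.0125]
scene bat [0.5559 0.1302]
```

View pics/hs.png

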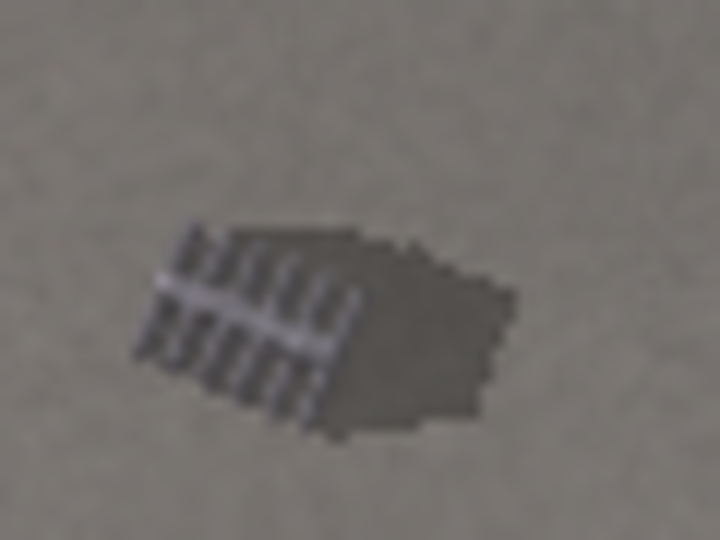

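The heatsink crop (12x, origin 290,185) shows its top face corners at about (190,225), (360,290), (320,425) and (140,355), with fins running from upper right to lower left.

```bash
cat > nav.py <<'E'
import sys
from h import *
x,y,z,j=map(float,sys.argv[1:5]);o=observe();r=R.from_rotvec(o['ee_rot']);Y=r.as_matrix()[:,1]
a=np.degrees(np.arctan2(Y[1],Y[0]));d=(j-a+90)%180-90
r2=r*R.from_rotvec([0,0,-np.radians(d)]);s=r2.inv().apply(np.array([x,y,z])-o['position'])
n=max(1,int(np.ceil(abs(s).max()/.06)))
print('t%.2f pos'%o['clock'],o['position'].round(4),'jaw%.1f'%a,'tilt',r.as_matrix()[:2,2].round(4),'w%.4f'%(o['width']*.092),'q7 %.2f'%o['joints'][6])
print('rz total %.3f'%(-np.radians(d)),'then shift',s.round(4),'in',n,'rows of',(s/n).round(4))
E
python3 nav.py .6508 .0613 .14 64.8
python3 - <<'E'
from h import *
w=ray('top',np.array([(190,225),(360,290),(320,425),(140,355)])/12+[289.6,184.6],.034);print(w.round(4),w.mean(0))
l=ray('top',np.array([(160,280),(330,345)])/12+[289.6,184.6],.034);d=np.diff(l,axis=0)[0];print(np.degrees(np.arctan2(d[1],d[0])),np.linalg.norm(d))
E
```

```text
t0.30 pos [0.2265 0.5824 0.2098] jaw68.7 tilt [-0.0001 -0.0004] w0.0921 q7 -0.08
rz total 0.069 then shift [-0.6058 -0.2908  0.07  ] in 11 rows of [-0.0551 -0.0264  0.0064]
[[0.4559 0.0822 0.034 ]
 [0.4414 0.0447 0.034 ]
 [0.4115 0.0534 0.034 ]
 [0.427  0.0929 0.034 ]] [0.43393502 0.06832476 0.034     ]
-111.06202974888255 0.04011162569667812
```

```bash
python3 -m pendant '[-0.055,-0.0264,0.0064,0,0,0.069,0.07,-0.055,-0.0264,0.0064,0,0,0,0.07,-0.055,-0.0264,0.0064,0,0,0,0.07,-0.055,-0.0264,0.0064,0,0,0,0.07,-0.055,-0.0264,0.0064,0,0,0,0.07,-0.055,-0.0264,0.0064,0,0,0,0.07,-0.055,-0.0264,0.0064,0,0,0,0.07,-0.055,-0.0264,0.0064,0,0,0,0.07,-0.055,-0.0264,0.0064,0,0,0,0.07,-0.055,-0.0264,0.0064,0,0,0,0.07]' 20; python3 -m pendant '[-0.04,-0.02,0.0064,0,0,0,0.07,0,0,0,0,0,0,0.07,0,0,0,0,0,0,0.07]'; python3 nav.py .6508 .0613 .018 64.8
```

```text
clock: 1.55
position: [0.616, 0.1108, 0.1459]
ee_rot: [0.685, 3.066, 0.001]
force: [0.4, 0.6, 0.4]
width: 0.76
gripper_force: 0.0
clock: 1.92
position: [0.6421, 0.0778, 0.1393]
ee_rot: [-0.685, -3.065, -0.001]
force: [-0.6, 1.1, -0.8]
width: 0.762
gripper_force: 0.0
t1.93 pos [0.6421 0.0778 0.1393] jaw64.8 tilt [-0.0008  0.0006] w0.0701 q7 1.03
rz total 0.000 then shift [-0.015  -0.0113  0.1213] in 3 rows of [-0.005  -0.0038  0.0404]
```

```bash
python3 -m pendant '[-0.015,-0.011,0.02,0,0,0,0.07,0,0,0.05,0,0,0,0.07,0,0,0.03,0,0,0,0.07,0,0,0.021,0,0,0,0.07,0,0,0,0,0,0,0.07,0,0,0,0,0,0,0.03,0,0,0,0,0,0,0.02,0,0,0,0,0,0,0.02,0,0,0,0,0,0,0.02,0,0,0,0,0,0,0.02]' 25; python3 nav.py .6508 .0613 .018 64.8
```

```text
clock: 3.18
position: [0.6517, 0.0608, 0.0191]
ee_rot: [0.685, 3.065, 0.0]
force: [-0.5, 0.0, 2.9]
width: 0.363
gripper_force: 25.0
t3.17 pos [0.6517 0.0608 0.0191] jaw64.8 tilt [0.0005 0.0002] w0.0334 q7 1.09
rz total -0.000 then shift [0.001  0.0001 0.0011] in 1 rows of [0.001  0.0001 0.0011]
```

```bash
python3 -m pendant '[0,0,-0.02,0,0,0,0.02,0,0,-0.045,0,0,0,0.02,0,0,-0.045,0,0,0.16,0.02,0,0,0,0,0,0.16,0.02,0,0,0,0,0,0.16,0.02,0,0,0,0,0,0.16,0.02,0,0,0,0,0,0.16,0.02,0,0,0,0,0,0.16,0.02,0,0,0,0,0,0.17,0.02,0,0,0,0,0,0,0.02]'; python3 nav.py .503 -.427 .125 -0.5
```

```text
clock: 4.42
position: [0.6515, 0.0611, 0.1295]
ee_rot: [2.219, 2.224, 0.001]
force: [0.1, 0.3, -2.0]
width: 0.365
gripper_force: 25.0
t4.42 pos [0.6515 0.0611 0.1295] jaw0.1 tilt [0.0005 0.0001] w0.0336 q7 0.11
rz total 0.011 then shift [-0.4894 -0.1442  0.0044] in 9 rows of [-0.0544 -0.016   0.0005]
```

```bash
python3 -m pendant '[-0.0544,-0.016,0,0,0,0.011,0.02,-0.0544,-0.016,0,0,0,0,0.02,-0.0544,-0.016,0,0,0,0,0.02,-0.0544,-0.016,0,0,0,0,0.02,-0.0544,-0.016,0,0,0,0,0.02,-0.0544,-0.016,0,0,0,0,0.02,-0.0544,-0.016,0,0,0,0,0.02,-0.0544,-0.016,0,0,0,0,0.02,-0.0544,-0.016,0.005,0,0,0,0.02,0,0,0,0,0,0,0.02]'; python3 -m pendant '[0,0,0,0,0,0,0.02]'; python3 nav.py .503 -.427 .025 -0.5; python3 - <<'E'
from h import *
a=get_image('top');b=get_image('scene')
A=cv2.resize(a[150:225,420:520],None,fx=4,fy=4,interpolation=2);B=cv2.resize(b[230:330,100:240],(400,300),interpolation=2)
cv2.imwrite('pics/p1.png',np.hstack([A,B])[:,:,::-1])
E
```

```text
clock: 5.68
position: [0.4989, -0.4338, 0.1243]
ee_rot: [2.236, 2.204, -0.005]
force: [-0.3, -0.2, -1.4]
width: 0.362
gripper_force: 25.0
clock: 5.8
position: [0.5032, -0.4272, 0.1238]
ee_rot: [-2.23, -2.213, -0.001]
force: [1.2, 0.7, -1.8]
width: 0.362
gripper_force: 25.0
t5.80 pos [ 0.5032 -0.4272  0.1238] jaw-0.4 tilt [0.0004 0.0009] w0.0333 q7 0.91
rz total 0.001 then shift [ 0.0001 -0.0003  0.0988] in 2 rows of [ 0.0001 -0.0001  0.0494]
```

View pics/p1.png

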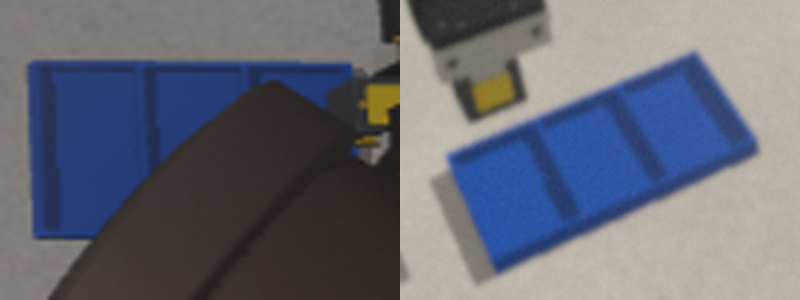

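The part hangs over the leftmost (y = -70) bay in both halves. The scene half shows it at (495,95), above and behind that bay, as the height would make it appear.

```bash
python3 -m pendant '[0,0,0.04,0,0,0,0.02,0,0,0.035,0,0,0,0.02,0,0,0.015,0,0,0,0.02,0,0,0.004,0,0,0,0.02,0,0,0.003,0,0,0,0.02,0,0,0,0,0,0,0.02,0,0,0.0015,0,0,0,0.02,0,0,0,0,0,0,0.02]'; python3 nav.py .503 -.427 .0231 -0.5
```

```text
clock: 6.9
position: [0.5032, -0.4276, 0.0254]
ee_rot: [2.232, 2.21, 0.0]
force: [-0.2, 0.2, -2.6]
width: 0.36
gripper_force: 25.0
t6.90 pos [ 0.5032 -0.4276  0.0254] jaw-0.6 tilt [ 0.0004 -0.0002] w0.0331 q7 0.96
rz total -0.001 then shift [ 0.0006 -0.0002  0.0023] in 1 rows of [ 0.0006 -0.0002  0.0023]
```

```bash
python3 -m pendant '[0,0,0.001,0,0,0,0.02,0,0,0.001,0,0,0,0.02,0,0,0,0,0,0,0.02]'; python3 nav.py .503 -.427 .0231 -0.5
```

```text
clock: 7.28
position: [0.5031, -0.4276, 0.0231]
ee_rot: [-2.233, -2.21, -0.0]
force: [-0.4, -0.6, -0.2]
width: 0.364
gripper_force: 25.0
t7.28 pos [ 0.5031 -0.4276  0.0231] jaw-0.6 tilt [0.     0.0001] w0.0335 q7 0.96
rz total -0.001 then shift [ 0.0006 -0.0001 -0.    ] in 1 rows of [ 0.0006 -0.0001 -0.    ]
```

```bash
python3 -m pendant '[0,0,0.0004,0,0,0,0.034,0,0,0,0,0,0,0.05,0,0,0,0,0,0,0.05,0,0,0,0,0,0,0.05,0,0,-0.03,0,0,0,0.05,0,0,-0.04,0,0,0,0.05,0,0,-0.035,0,0,0,0.06,0,0,0,0,0,0,0.06]'; python3 nav.py .675 -.0653 .12 0
```

```text
clock: 8.28
position: [0.5045, -0.4291, 0.1309]
ee_rot: [2.229, 2.206, 0.001]
force: [0.2, 0.5, -0.5]
width: 0.651
gripper_force: 0.0
t8.28 pos [ 0.5045 -0.4291  0.1309] jaw-0.6 tilt [ 0.0044 -0.0033] w0.0599 q7 0.90
rz total -0.010 then shift [0.3638 0.1705 0.0104] in 7 rows of [0.052  0.0244 0.0015]
```

```bash
python3 -m pendant '[0.052,0.0244,0,0,0,-0.01,0.06,0.052,0.0244,0,0,0,0,0.06,0.052,0.0244,0,0,0,0,0.06,0.052,0.0244,0,0,0,0,0.06,0.052,0.0244,0,0,0,0,0.06,0.052,0.0244,0,0,0,0,0.06,0.052,0.0244,0.01,0,0,0,0.06,0,0,0,0,0,0,0.06,0,0,0,0,0,0,0.06]'; python3 nav.py .675 -.0653 .018 0; python3 - <<'E'
from h import *
b=get_image('scene');B=cv2.resize(b[180:300,80:240],(480,360),interpolation=2)
C=cv2.resize(b[180:300,250:357],(320,360),interpolation=2)
cv2.imwrite('pics/p2.png',np.hstack([B,C])[:,:,::-1])
E
```

```text
clock: 9.4
position: [0.6738, -0.0642, 0.1168]
ee_rot: [-2.221, -2.221, 0.003]
force: [-0.3, -0.8, 0.6]
width: 0.65
gripper_force: 0.0
t9.40 pos [ 0.6738 -0.0642  0.1168] jaw0.0 tilt [-0.0016 -0.0008] w0.0598 q7 0.30
rz total 0.000 then shift [-0.001   0.0014  0.0988] in 2 rows of [-0.0005  0.0007  0.0494]
```

View pics/p2.png

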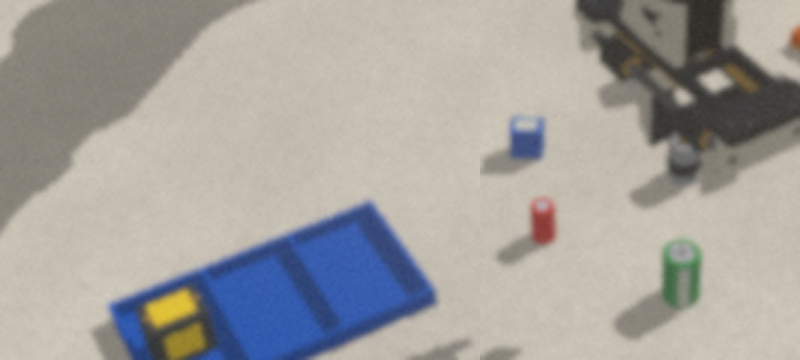

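The transformer stands upright in the left bay (175,325), and the gripper is above the green capacitor (682,272).

```bash
python3 -m pendant '[-0.001,0.001,0.04,0,0,0,0.06,0,0,0.04,0,0,0,0.06,0,0,0.018,0,0,0,0.06,0,0,0,0,0,0,0.06,0,0,0,0,0,0,0.03,0,0,0,0,0,0,0.02,0,0,0,0,0,0,0.02,0,0,0,0,0,0,0.02]' 20; python3 nav.py .675 -.0653 .018 0
python3 -m pendant '[0,0,-0.015,0,0,0,0.02,0,0,-0.045,0,0,0,0.02,0,0,-0.045,0,0,0.009,0.02,0,0,0,0,0,0,0.02]';python3 nav.py .5037 -.357 .12 -0.5
```

```text
clock: 10.45
position: [0.6758, -0.0647, 0.0203]
ee_rot: [2.221, 2.221, 0.001]
force: [0.5, 0.5, 4.6]
width: 0.316
gripper_force: 20.0
t10.45 pos [ 0.6758 -0.0647  0.0203] jaw0.0 tilt [0.0009 0.0001] w0.0290 q7 0.35
rz total 0.000 then shift [-0.0006 -0.0008  0.0023] in 1 rows of [-0.0006 -0.0008  0.0023]
clock: 10.95
position: [0.6782, -0.0656, 0.1299]
ee_rot: [2.228, 2.207, 0.008]
force: [1.3, -0.6, -1.2]
width: 0.318
gripper_force: 20.0
t10.95 pos [ 0.6782 -0.0656  0.1299] jaw-0.5 tilt [ 0.0077 -0.0005] w0.0292 q7 0.29
rz total -0.001 then shift [-0.2929 -0.172   0.0087] in 5 rows of [-0.0586 -0.0344  0.0017]
```

```bash
python3 -m pendant '[-0.0586,-0.0344,0,0,0,0,0.02,-0.0586,-0.0344,0,0,0,0,0.02,-0.0586,-0.0344,0,0,0,0,0.02,-0.0586,-0.0344,0,0,0,0,0.02,-0.0586,-0.0344,0.008,0,0,0,0.02,0,0,0,0,0,0,0.02,0,0,0,0,0,0,0.02]'; python3 nav.py .5037 -.357 .0243 -0.5
```

```text
clock: 11.82
position: [0.5151, -0.332, 0.1172]
ee_rot: [-2.231, -2.21, -0.001]
force: [0.7, -0.6, -1.3]
width: 0.318
gripper_force: 20.0
t11.82 pos [ 0.5151 -0.332   0.1172] jaw-0.5 tilt [-0.0001  0.001 ] w0.0292 q7 0.78
rz total -0.001 then shift [-0.0252 -0.0111  0.0929] in 2 rows of [-0.0126 -0.0056  0.0465]
```

Some rows fell short; I'll correct sideways first, then descend.

```bash
python3 -m pendant '[-0.0252,-0.011,0,0,0,0,0.02,0,0,0,0,0,0,0.02,0,0,0.04,0,0,0,0.02,0,0,0.035,0,0,0,0.02,0,0,0.012,0,0,0,0.02,0,0,0.003,0,0,0,0.02,0,0,0,0,0,0,0.02,0,0,0,0,0,0,0.02]'; python3 nav.py .5037 -.357 .0243 -0.5
```

```text
clock: 12.82
position: [0.5046, -0.358, 0.0286]
ee_rot: [2.23, 2.21, 0.001]
force: [-0.1, -0.2, -0.3]
width: 0.32
gripper_force: 20.0
t12.82 pos [ 0.5046 -0.358   0.0286] jaw-0.5 tilt [ 0.0017 -0.0009] w0.0294 q7 0.88
rz total -0.000 then shift [ 0.001  -0.0009  0.0043] in 1 rows of [ 0.001  -0.0009  0.0043]
```

```bash
python3 -m pendant '[0,0,0.0025,0,0,0,0.02,0,0,0,0,0,0,0.02,0,0,0.001,0,0,0,0.02,0,0,0,0,0,0,0.02]'; python3 -m pendant '[0,0,0.001,0,0,0,0.02,0,0,0,0,0,0,0.02]'; python3 nav.py .5037 -.357 .0243 -0.5
```

```text
clock: 13.32
position: [0.5038, -0.3579, 0.0243]
ee_rot: [2.232, 2.211, 0.0]
force: [-1.4, 1.4, 3.9]
width: 0.316
gripper_force: 20.0
clock: 13.58
position: [0.5039, -0.3581, 0.0242]
ee_rot: [2.231, 2.21, 0.001]
force: [-2.9, 1.5, 13.6]
width: 0.318
gripper_force: 20.1
t13.57 pos [ 0.5039 -0.3581  0.0242] jaw-0.5 tilt [ 0.001  -0.0003] w0.0293 q7 0.88
rz total -0.001 then shift [ 0.0011 -0.0002 -0.0001] in 1 rows of [ 0.0011 -0.0002 -0.0001]
```

```bash
python3 -m pendant '[0,0,-0.001,0,0,0,0.02,0,0,0,0,0,0,0.034,0,0,0,0,0,0,0.05,0,0,0,0,0,0,0.05,0,0,0,0,0,0,0.05,0,0,-0.03,0,0,0,0.05,0,0,-0.04,0,0,0,0.05,0,0,-0.035,0,0,0.178,0.06,0,0,0,0,0,0.18,0.06,0,0,0,0,0,0,0.06]'; python3 nav.py .434 .0683 .12 -21
```

```text
clock: 14.82
position: [0.504, -0.3574, 0.129]
ee_rot: [2.588, 1.78, -0.0]
force: [-0.1, -0.1, 0.1]
width: 0.654
gripper_force: 0.0
t14.82 pos [ 0.504  -0.3574  0.129 ] jaw-20.9 tilt [ 0.0001 -0.0003] w0.0602 q7 0.52
rz total 0.001 then shift [ 0.3723 -0.2179  0.0089] in 7 rows of [ 0.0532 -0.0311  0.0013]
```

```bash
python3 -m pendant '[0.0465,-0.0272,0,0,0,0,0.06,0.0465,-0.0272,0,0,0,0,0.06,0.0465,-0.0272,0,0,0,0,0.06,0.0465,-0.0272,0,0,0,0,0.06,0.0465,-0.0272,0,0,0,0,0.06,0.0465,-0.0272,0,0,0,0,0.06,0.0465,-0.0272,0,0,0,0,0.06,0.0465,-0.0272,0.008,0,0,0,0.06,0,0,0,0,0,0,0.06,0,0,0,0,0,0,0.06]'; python3 nav.py .434 .0683 .018 -21; python3 - <<'E'
from h import *
b=get_image('scene');B=cv2.resize(b[180:300,80:240],(480,360),interpolation=2)
C=cv2.resize(b[160:280,250:357],(320,360),interpolation=2)
cv2.imwrite('pics/p3.png',np.hstack([B,C])[:,:,::-1])
E
```

```text
clock: 16.08
position: [0.4341, 0.0672, 0.1207]
ee_rot: [2.586, 1.783, -0.001]
force: [-0.1, -0.1, 0.5]
width: 0.652
gripper_force: 0.0
t16.07 pos [0.4341 0.0672 0.1207] jaw-20.8 tilt [-0.0004 -0.0007] w0.0600 q7 -0.37
rz total 0.003 then shift [ 0.0011 -0.0005  0.1027] in 2 rows of [ 0.0006 -0.0002  0.0514]
```

View pics/p3.png

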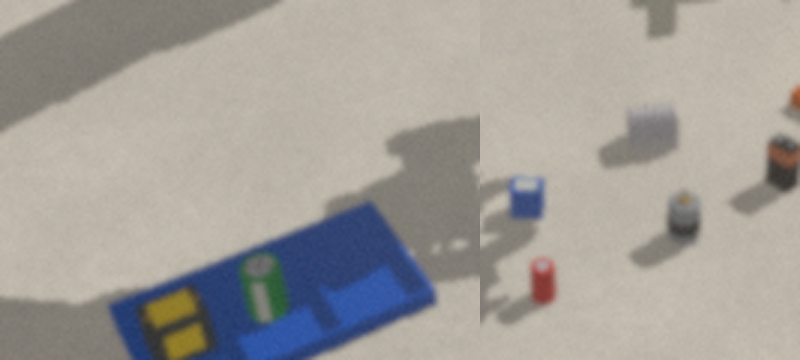

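The green capacitor stands upright in the middle bay (265,288) beside the transformer (175,325); the heatsink is untouched at (652,127).

```bash
python3 -m pendant '[0.001,0,0.04,0,0,0,0.06,0,0,0.04,0,0,0,0.06,0,0,0.021,0,0,0,0.06,0,0,0,0,0,0,0.06,0,0,0,0,0,0,0.06,0,0,0,0,0,0,0.03,0,0,0,0,0,0,0.02,0,0,0,0,0,0,0.02,0,0,0,0,0,0,0.02,0,0,0,0,0,0,0.02]' 20; python3 nav.py .434 .0683 .018 -21
python3 -m pendant '[0,0,-0.015,0,0,0,0.02,0,0,-0.045,0,0,-0.179,0.02,0,0,-0.045,0,0,-0.179,0.02,0,0,0,0,0,0,0.02,0,0,0,0,0,0,0.02]';python3 nav.py .5046 -.287 .12 -0.5
```

```text
clock: 17.38
position: [0.4346, 0.0687, 0.0199]
ee_rot: [-2.589, -1.779, 0.0]
force: [-0.0, -0.2, 0.0]
width: 0.23
gripper_force: 0.0
t17.38 pos [0.4346 0.0687 0.0199] jaw-21.0 tilt [-0.  0.] w0.0211 q7 -0.19
rz total -0.000 then shift [-0.0006 -0.0004  0.0019] in 1 rows of [-0.0006 -0.0004  0.0019]
clock: 18.0
position: [0.4344, 0.0687, 0.1253]
ee_rot: [-2.233, -2.21, -0.001]
force: [-0.2, -0.2, -0.5]
width: 0.217
gripper_force: 0.0
t18.00 pos [0.4344 0.0687 0.1253] jaw-0.6 tilt [0.0005 0.0006] w0.0199 q7 -0.07
rz total -0.002 then shift [-0.3551  0.0733  0.0051] in 6 rows of [-0.0592  0.0122  0.0008]
```

The jaws closed on nothing at the heatsink, so I need to look.

```bash
python3 - <<'E'
from h import *
b=get_image('scene');t=get_image('top')
print(proj('top',[[.434,.068,.034]]),proj('scene',[[.434,.068,.034]]))
B=cv2.resize(b[165:240,270:370],(400,300),interpolation=2)
C=cv2.resize(t[170:245,280:380],(400,300),interpolation=2)
cv2.imwrite('pics/p4.png',np.hstack([B,C])[:,:,::-1])
E
```

```text
[[310.75719206 211.53706757]] [[306.21632611 196.42647571]]
```

View pics/p4.png

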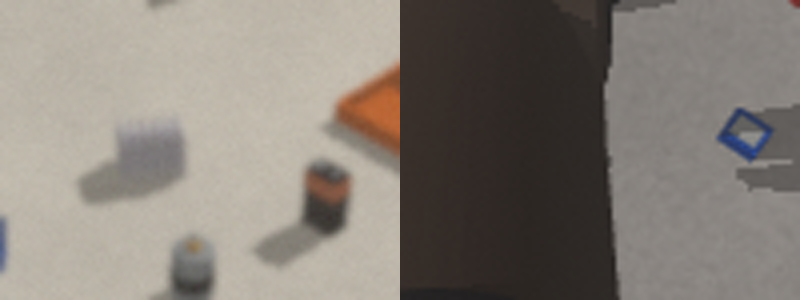

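```bash
python3 -m pendant '[-0.05,0,0,0,0,0,0.06,-0.05,0,0,0,0,0,0.06,-0.05,0,0,0,0,0,0.06,-0.05,0,0,0,0,0,0.06,0,0,0,0,0,0,0.06]'; python3 - <<'E'
from h import *
b=get_image('scene');t=get_image('top')
B=cv2.resize(b[185:215,285:325],(400,300),interpolation=2)
C=cv2.resize(t[195:225,292:332],(400,300),interpolation=2)
cv2.imwrite('pics/p5.png',np.hstack([B,C])[:,:,::-1])
E
```

```text
clock: 18.73
position: [0.4316, -0.1354, 0.1243]
ee_rot: [2.24, 2.202, -0.004]
force: [-0.4, 0.2, 1.2]
width: 0.646
gripper_force: 0.0
```

View pics/p5.png

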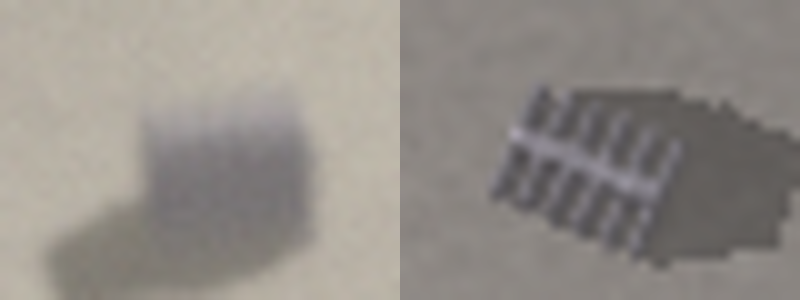

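Compared with the first crop, the heatsink has not moved: its top corners are still at about (306,203) and (320,209) in top-view pixels, and both views agree on its position. The fingers seem to have closed into the fin ends, so I'll grip across the outer fins (42 mm) and look from low down before closing.

```bash
python3 -m pendant '[0,0,0,0,0,-0.174,0.07,0,0,0,0,0,-0.174,0.07,0,0,0,0,0,-0.174,0.07,0,0,0,0,0,-0.174,0.07,0,0,0,0,0,-0.174,0.07,0,0,0,0,0,-0.174,0.07,0,0,0,0,0,-0.17,0.07,0,0,0,0,0,0,0.07]'; python3 nav.py .434 .0683 .075 69
```

```text
clock: 19.82
position: [0.4326, -0.1298, 0.1245]
ee_rot: [-0.57, -3.088, -0.001]
force: [0.7, -0.6, 0.5]
width: 0.763
gripper_force: 0.0
t19.82 pos [ 0.4326 -0.1298  0.1245] jaw69.1 tilt [-0.0011  0.0007] w0.0702 q7 1.52
rz total 0.002 then shift [0.0696 0.1855 0.0496] in 4 rows of [0.0174 0.0464 0.0124]
```

```bash
python3 -m pendant '[0.0174,0.0464,0,0,0,0,0.07,0.0174,0.0464,0,0,0,0,0.07,0.0174,0.0464,0,0,0,0,0.07,0.0174,0.0464,0,0,0,0,0.07,0,0,0,0,0,0,0.07,0,0,0.04,0,0,0,0.07,0,0,0,0,0,0,0.07,0,0,0,0,0,0,0.07]'; python3 nav.py .434 .0683 .018 69; python3 - <<'E'
from h import *
print(proj('scene',[[.434,.068,.085],[.434,.068,.034]]))
b=get_image('scene')
cv2.imwrite('pics/p6.png',cv2.resize(b[120:240,250:370],(600,600),interpolation=2)[:,:,::-1])
E
```

```text
clock: 20.82
position: [0.4342, 0.0664, 0.0855]
ee_rot: [-0.575, -3.088, 0.001]
force: [0.1, 0.4, 0.1]
width: 0.764
gripper_force: 0.0
t20.82 pos [0.4342 0.0664 0.0855] jaw68.9 tilt [-0.0005 -0.0004] w0.0703 q7 1.05
rz total -0.001 then shift [0.0008 0.0017 0.0675] in 2 rows of [0.0004 0.0009 0.0337]
[[306.42269804 181.21965309]
 [306.21632611 196.42647571]]
```

View pics/p6.png

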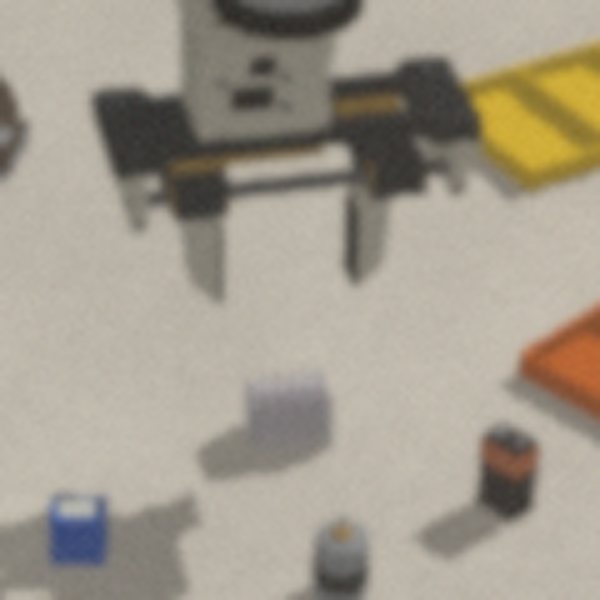

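The open jaws straddle the heatsink's direction: fingertips at (212,298) and (362,281) in this 5x crop (origin 250,120), with the heatsink top at (288,382). The tips look higher than I expected, so I'll check numerically.

```bash
python3 - <<'E'
from h import *
o=observe();M=R.from_rotvec(o['ee_rot']).as_matrix();p=o['position']
for z in(.011,0,-.008,-.02):
  for s in(-1,1):
    for t in (-.0095,.0095): print(z,s,t,((proj('scene',p+M@[t,s*.035,z])-[250,120])*5).round(0))
E
```

```text
0.011 -1 -0.0095 [[221. 341.]]
0.011 -1 0.0095 [[214. 321.]]
0.011 1 -0.0095 [[347. 325.]]
0.011 1 0.0095 [[339. 305.]]
0 -1 -0.0095 [[221. 324.]]
0 -1 0.0095 [[213. 304.]]
0 1 -0.0095 [[348. 308.]]
0 1 0.0095 [[339. 289.]]
-0.008 -1 -0.0095 [[221. 312.]]
-0.008 -1 0.0095 [[213. 292.]]
-0.008 1 -0.0095 [[348. 296.]]
-0.008 1 0.0095 [[340. 277.]]
-0.02 -1 -0.0095 [[221. 293.]]
-0.02 -1 0.0095 [[213. 273.]]
-0.02 1 -0.0095 [[349. 277.]]
-0.02 1 0.0095 [[340. 258.]]
```

The visible tips fit an offset about 27 mm higher than the stated one. That explains the miss: the tips cleared the 34 mm heatsink and caught only the tops of the taller parts. I'll go about 25 mm deeper, carefully, and read the force on the way.

```bash
python3 -m pendant '[0.001,0.002,0.03,0,0,0,0.07,0,0,0.03,0,0,0,0.07,0,0,0.018,0,0,0,0.07,0,0,0,0,0,0,0.07]' 20;  python3 -m pendant '[0,0,0.005,0,0,0,0.07,0,0,0.004,0,0,0,0.07,0,0,0,0,0,0,0.07]'; python3 nav.py .434 .0683 -0.003 69;python3 - <<'E'
from h import *
b=get_image('scene')
cv2.imwrite('pics/p7.png',cv2.resize(b[150:225,265:365],(800,600),interpolation=2)[:,:,::-1])
E
```

```text
clock: 21.38
position: [0.4339, 0.0688, 0.007]
ee_rot: [-0.573, -3.088, 0.0]
force: [0.5, -0.1, -0.7]
width: 0.768
gripper_force: 0.0
clock: 21.75
position: [0.4341, 0.0692, -0.0019]
ee_rot: [0.571, 3.089, 0.0]
force: [-0.1, -0.6, 0.8]
width: 0.759
gripper_force: 0.0
t21.75 pos [ 0.4341  0.0692 -0.0019] jaw69.0 tilt [0.0003 0.0002] w0.0699 q7 1.11
rz total 0.001 then shift [-0.0002 -0.0009  0.0011] in 1 rows of [-0.0002 -0.0009  0.0011]
```

View pics/p7.png

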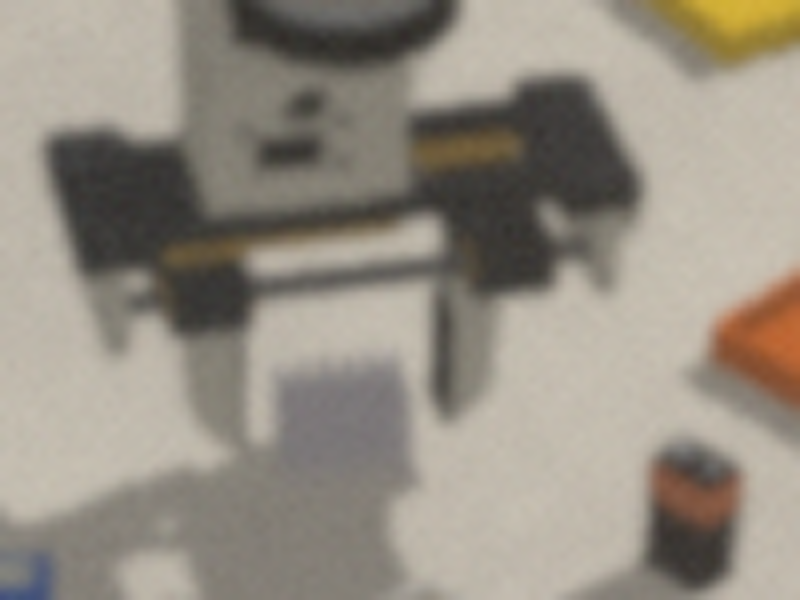

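The fingers now straddle the heatsink's body: tips at (240,445) and (445,420), block at (343,415) in this 8x crop. Closing here.

```bash
python3 -m pendant '[0,0,0,0,0,0,0.05,0,0,0,0,0,0,0.035,0,0,0,0,0,0,0.03,0,0,0,0,0,0,0.03,0,0,0,0,0,0,0.03,0,0,0,0,0,0,0.03]' 20;  python3 nav.py .434 .0683 -0.003 69; python3 -m pendant '[0,0,-0.015,0,0,0,0.03,0,0,-0.045,0,0,0,0.03,0,0,-0.045,0,0,0.173,0.03,0,0,0,0,0,0.174,0.03,0,0,0,0,0,0.173,0.03,0,0,0,0,0,0.173,0.03,0,0,0,0,0,0.173,0.03,0,0,0,0,0,0.173,0.03,0,0,0,0,0,0.174,0.03,0,0,0,0,0,0,0.03]';python3 nav.py .5046 -.287 .1 -0.5
```

```text
clock: 22.55
position: [0.434, 0.0692, -0.002]
ee_rot: [0.571, 3.089, 0.0]
force: [-0.6, 0.2, 2.5]
width: 0.455
gripper_force: 19.8
t22.55 pos [ 0.434   0.0692 -0.002 ] jaw69.0 tilt [0.0001 0.0001] w0.0419 q7 1.11
rz total 0.001 then shift [-0.0003 -0.0008  0.001 ] in 1 rows of [-0.0003 -0.0008  0.001 ]
clock: 23.8
position: [0.4337, 0.0691, 0.1028]
ee_rot: [2.229, 2.214, -0.001]
force: [-0.2, -1.1, -0.7]
width: 0.455
gripper_force: 19.9
t23.80 pos [0.4337 0.0691 0.1028] jaw-0.4 tilt [-0.0003 -0.0004] w0.0418 q7 -0.03
rz total 0.002 then shift [-0.3555  0.074   0.0029] in 6 rows of [-0.0593  0.0123  0.0005]
```

```bash
python3 -m pendant '[-0.0444,0.0092,0,0,0,0.002,0.03,-0.0444,0.0092,0,0,0,0,0.03,-0.0444,0.0092,0,0,0,0,0.03,-0.0444,0.0092,0,0,0,0,0.03,-0.0444,0.0092,0,0,0,0,0.03,-0.0444,0.0092,0,0,0,0,0.03,-0.0444,0.0092,0,0,0,0,0.03,-0.0444,0.0092,0,0,0,0,0.03,0,0,0,0,0,0,0.03,0,0,0,0,0,0,0.03]'; python3 nav.py .5046 -.287 .002 -0.5
```

```text
clock: 25.05
position: [0.5036, -0.2862, 0.1024]
ee_rot: [-2.229, -2.212, -0.0]
force: [0.6, 0.8, -1.8]
width: 0.458
gripper_force: 19.9
t25.05 pos [ 0.5036 -0.2862  0.1024] jaw-0.4 tilt [-0.0009  0.0011] w0.0421 q7 0.75
rz total 0.001 then shift [-0.0009  0.0011  0.1004] in 2 rows of [-0.0005  0.0005  0.0502]
```

```bash
python3 -m pendant '[-0.001,0.001,0.04,0,0,0,0.03,0,0,0.035,0,0,0,0.03,0,0,0.015,0,0,0,0.03,0,0,0.006,0,0,0,0.03,0,0,0,0,0,0,0.03,0,0,0.0015,0,0,0,0.03,0,0,0,0,0,0,0.03]';python3 -m pendant '[0,0,0.0015,0,0,0,0.03,0,0,0,0,0,0,0.03]'; python3 nav.py .5046 -.287 .002 -0.5
```

```text
clock: 25.92
position: [0.5054, -0.288, 0.0061]
ee_rot: [2.232, 2.21, 0.001]
force: [0.0, -0.1, -1.6]
width: 0.458
gripper_force: 19.9
clock: 26.18
position: [0.5051, -0.2878, 0.0039]
ee_rot: [-2.233, -2.21, -0.0]
force: [0.5, 0.6, 0.2]
width: 0.455
gripper_force: 19.9
t26.18 pos [ 0.5051 -0.2878  0.0039] jaw-0.6 tilt [0.0001 0.0001] w0.0418 q7 0.83
rz total -0.001 then shift [ 0.0008 -0.0005  0.0019] in 1 rows of [ 0.0008 -0.0005  0.0019]
```

```bash
python3 -m pendant '[0,0,0.001,0,0,0,0.03,0,0,0,0,0,0,0.03]';python3 -m pendant '[0,0,0.001,0,0,0,0.03,0,0,0,0,0,0,0.03]'; python3 nav.py .5046 -.287 .002 -0.5
```

```text
clock: 26.42
position: [0.505, -0.2878, 0.0028]
ee_rot: [-2.232, -2.21, 0.0]
force: [-0.2, 0.9, -0.7]
width: 0.453
gripper_force: 19.9
clock: 26.68
position: [0.5051, -0.2879, 0.002]
ee_rot: [2.233, 2.21, 0.0]
force: [-1.0, 0.1, 2.5]
width: 0.458
gripper_force: 19.9
t26.68 pos [ 0.5051 -0.2879  0.002 ] jaw-0.6 tilt [0.0002 0.    ] w0.0421 q7 0.83
rz total -0.001 then shift [ 0.0009 -0.0005  0.    ] in 1 rows of [ 0.0009 -0.0005  0.    ]
```

```bash
python3 -m pendant '[0,0,0,0,0,0,0.046,0,0,0,0,0,0,0.056,0,0,0,0,0,0,0.056,0,0,0,0,0,0,0.056,0,0,-0.03,0,0,0,0.056,0,0,-0.045,0,0,0,0.056,0,0,-0.03,0,0,-0.09,0.056,0,0,0,0,0,-0.09,0.06,0,0,0,0,0,0,0.06]'; python3 nav.py .561 .016 .1 9.7
```

```text
clock: 27.8
position: [0.5051, -0.2878, 0.1072]
ee_rot: [2.025, 2.401, 0.001]
force: [-0.0, 0.0, -0.6]
width: 0.654
gripper_force: 0.0
t27.80 pos [ 0.5051 -0.2878  0.1072] jaw9.7 tilt [0.0007 0.0002] w0.0602 q7 0.90
rz total 0.000 then shift [0.29   0.1063 0.0073] in 5 rows of [0.058  0.0213 0.0015]
```

```bash
python3 -m pendant '[0.0414,0.0152,0,0,0,0,0.06,0.0414,0.0152,0,0,0,0,0.06,0.0414,0.0152,0,0,0,0,0.06,0.0414,0.0152,0,0,0,0,0.06,0.0414,0.0152,0,0,0,0,0.06,0.0414,0.0152,0,0,0,0,0.06,0.0414,0.0152,0,0,0,0,0.06,0,0,0,0,0,0,0.06,0,0,0,0,0,0,0.06]'; python3 nav.py .561 .016 -.003 9.7; python3 - <<'E'
from h import *
b=get_image('scene');B=cv2.resize(b[220:330,100:240],(480,360),interpolation=2)
C=cv2.resize(b[160:280,250:357],(320,360),interpolation=2)
cv2.imwrite('pics/p8.png',np.hstack([B,C])[:,:,::-1])
E
```

```text
clock: 28.92
position: [0.5605, 0.0152, 0.1064]
ee_rot: [-2.026, -2.4, 0.002]
force: [-0.3, 0.4, -0.6]
width: 0.655
gripper_force: 0.0
t28.93 pos [0.5605 0.0152 0.1064] jaw9.7 tilt [-0.001  -0.0008] w0.0602 q7 0.34
rz total -0.001 then shift [0.0008 0.0008 0.1094] in 2 rows of [0.0004 0.0004 0.0547]
```

View pics/p8.png

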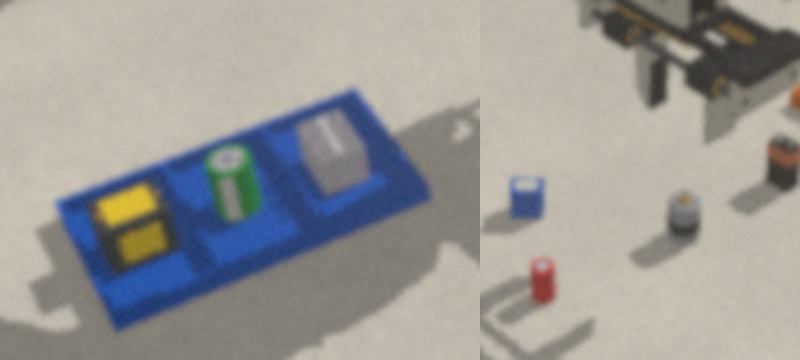

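The transformer (137,225), green capacitor (233,183) and heatsink (333,150) all stand upright in their own bays of the blue tray. The gripper is over the motor.

```bash
python3 -m pendant '[0.001,0.001,0.045,0,0,0,0.06,0,0,0.04,0,0,0,0.06,0,0,0.022,0,0,0,0.06,0,0,0,0,0,0,0.06,0,0,0,0,0,0,0.06,0,0,0,0,0,0,0.03,0,0,0,0,0,0,0.02,0,0,0,0,0,0,0.02,0,0,0,0,0,0,0.02]' 20; python3 nav.py .561 .016 -.003 9.7;python3 -m pendant '[0,0,-0.015,0,0,0,0.02,0,0,-0.045,0,0,0,0.02,0,0,-0.045,0,0,0,0.02,0,0,0,0,0,0,0.02,0,0,0,0,0,0,0.02]';python3 nav.py .5138 .262 .1 9.7
```

```text
clock: 30.1
position: [0.5619, 0.0171, 0.0002]
ee_rot: [2.025, 2.402, 0.001]
force: [-0.6, 0.3, 1.9]
width: 0.298
gripper_force: 20.0
t30.10 pos [5.619e-01 1.710e-02 2.000e-04] jaw9.7 tilt [0.0005 0.0001] w0.0275 q7 0.42
rz total 0.001 then shift [-0.0009 -0.0011  0.0032] in 1 rows of [-0.0009 -0.0011  0.0032]
clock: 30.72
position: [0.5614, 0.0172, 0.1051]
ee_rot: [-2.024, -2.402, -0.0]
force: [0.2, 0.7, -1.5]
width: 0.299
gripper_force: 20.0
t30.73 pos [0.5614 0.0172 0.1051] jaw9.7 tilt [0.     0.0004] w0.0276 q7 0.34
rz total 0.001 then shift [ 0.2493 -0.0057  0.0052] in 5 rows of [ 0.0499 -0.0011  0.001 ]
```

```bash
python3 -m pendant '[0.0416,-0.001,0,0,0,0,0.02,0.0416,-0.001,0,0,0,0,0.02,0.0416,-0.001,0,0,0,0,0.02,0.0416,-0.001,0,0,0,0,0.02,0.0416,-0.001,0,0,0,0,0.02,0.0416,-0.001,0,0,0,0,0.02,0,0,0,0,0,0,0.02,0,0,0,0,0,0,0.02]'; python3 nav.py .5138 .262 .0042 9.7
```

```text
clock: 31.72
position: [0.513, 0.2609, 0.1039]
ee_rot: [2.025, 2.402, -0.004]
force: [0.1, -0.5, -0.8]
width: 0.297
gripper_force: 20.0
t31.73 pos [0.513  0.2609 0.1039] jaw9.7 tilt [-0.0016 -0.0018] w0.0273 q7 -0.10
rz total 0.001 then shift [0.0011 0.0012 0.0997] in 2 rows of [0.0006 0.0006 0.0498]
```

```bash
python3 -m pendant '[0.001,0,0.04,0,0,0,0.02,0,0,0.035,0,0,0,0.02,0,0,0.015,0,0,0,0.02,0,0,0.005,0,0,0,0.02,0,0,0,0,0,0,0.02,0,0,0.0015,0,0,0,0.02,0,0,0,0,0,0,0.02]';python3 -m pendant '[0,0,0.001,0,0,0,0.02,0,0,0,0,0,0,0.02]'; python3 nav.py .5138 .262 .0042 9.7
```

```text
clock: 32.6
position: [0.5138, 0.2633, 0.0091]
ee_rot: [2.025, 2.402, 0.002]
force: [-0.4, -1.1, -0.4]
width: 0.298
gripper_force: 20.0
clock: 32.85
position: [0.5134, 0.263, 0.0075]
ee_rot: [-2.025, -2.402, -0.0]
force: [-0.5, 0.0, -1.8]
width: 0.3
gripper_force: 20.0
t32.85 pos [0.5134 0.263  0.0075] jaw9.7 tilt [0.0001 0.0001] w0.0276 q7 -0.03
rz total 0.001 then shift [-0.0011  0.0002  0.0033] in 1 rows of [-0.0011  0.0002  0.0033]
```

```bash
python3 -m pendant '[0,0,0.0015,0,0,0,0.02,0,0,0,0,0,0,0.02]';python3 -m pendant '[0,0,0.001,0,0,0,0.02,0,0,0,0,0,0,0.02]';python3 -m pendant '[0,0,0.001,0,0,0,0.02,0,0,0,0,0,0,0.02]'; python3 nav.py .5138 .262 .0042 9.7
```

```text
clock: 33.1
position: [0.5133, 0.2629, 0.0058]
ee_rot: [-2.025, -2.402, 0.0]
force: [0.3, 0.0, -0.6]
width: 0.301
gripper_force: 20.0
clock: 33.35
position: [0.5134, 0.2629, 0.0048]
ee_rot: [-2.025, -2.402, 0.0]
force: [0.1, 0.4, -2.3]
width: 0.298
gripper_force: 20.0
clock: 33.6
position: [0.5135, 0.263, 0.0041]
ee_rot: [-2.025, -2.402, -0.0]
force: [-1.2, 0.1, 2.9]
width: 0.302
gripper_force: 20.0
t33.60 pos [0.5135 0.263  0.0041] jaw9.7 tilt [0.0001 0.0002] w0.0278 q7 -0.03
rz total 0.001 then shift [-0.001   0.0001 -0.0001] in 1 rows of [-0.001   0.0001 -0.0001]
```

```bash
python3 -m pendant '[0,0,0,0,0,0,0.032,0,0,0,0,0,0,0.05,0,0,0,0,0,0,0.05,0,0,0,0,0,0,0.05,0,0,-0.03,0,0,0,0.05,0,0,-0.045,0,0,0,0.05,0,0,-0.03,0,0,0,0.055,0,0,0,0,0,0,0.055,0,0,0,0,0,0,0.055]'; python3 nav.py .5535 .1313 .1 9.9
```

```text
clock: 34.72
position: [0.513, 0.2629, 0.1083]
ee_rot: [-2.024, -2.402, 0.001]
force: [-0.9, -0.6, -0.1]
width: 0.602
gripper_force: 0.0
t34.73 pos [0.513  0.2629 0.1083] jaw9.7 tilt [-0.0007 -0.0002] w0.0554 q7 -0.11
rz total -0.003 then shift [-0.1366  0.0173  0.0083] in 3 rows of [-0.0455  0.0058  0.0028]
```

```bash
python3 -m pendant '[-0.034,0.0043,0,0,0,0,0.055,-0.034,0.0043,0,0,0,0,0.055,-0.034,0.0043,0,0,0,0,0.055,-0.034,0.0043,0,0,0,0,0.055,0,0,0,0,0,0,0.055,0,0,0,0,0,0,0.055]'; python3 nav.py .5535 .1313 0 9.9; python3 - <<'E'
from h import *
b=get_image('scene');B=cv2.resize(b[150:240,310:430],(480,360),interpolation=2)
t=get_image('top');C=cv2.resize(t[140:230,170:250],(320,360),interpolation=2)
cv2.imwrite('pics/p9.png',np.hstack([B,C])[:,:,::-1])
E
```

```text
clock: 35.48
position: [0.5526, 0.1322, 0.1079]
ee_rot: [-2.024, -2.401, 0.002]
force: [-0.1, 0.7, -0.1]
width: 0.602
gripper_force: 0.0
t35.48 pos [0.5526 0.1322 0.1079] jaw9.7 tilt [-0.0018 -0.0002] w0.0553 q7 0.13
rz total -0.003 then shift [-0.0011  0.0009  0.1079] in 2 rows of [-0.0005  0.0004  0.0539]
```

View pics/p9.png

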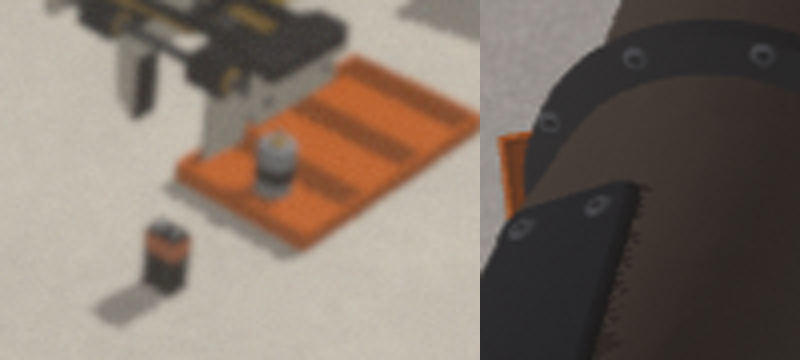

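The motor stands upright in the near bay of the orange tray (277,165), and the gripper is over the battery (167,257).

```bash
python3 -m pendant '[-0.001,0,0.045,0,0,0,0.055,0,0,0.04,0,0,0,0.055,0,0,0.02,0,0,0,0.055,0,0,0,0,0,0,0.055,0,0,0,0,0,0,0.055,0,0,0,0,0,0,0.03,0,0,0,0,0,0,0.018,0,0,0,0,0,0,0.018,0,0,0,0,0,0,0.018]' 20; python3 nav.py .5535 .1313 0 9.9;python3 -m pendant '[0,0,-0.015,0,0,0,0.018,0,0,-0.045,0,0,0,0.018,0,0,-0.05,0,0,0,0.018,0,0,0,0,0,0,0.018,0,0,0,0,0,0,0.018]';python3 nav.py .4902 .4 .11 9.7
```

```text
clock: 36.7
position: [0.5537, 0.1309, 0.0042]
ee_rot: [2.025, 2.402, 0.001]
force: [-0.5, -0.6, 3.4]
width: 0.277
gripper_force: 20.0
t36.70 pos [0.5537 0.1309 0.0042] jaw9.7 tilt [0.0003 0.0003] w0.0255 q7 0.22
rz total -0.003 then shift [ 0.0004 -0.0001  0.0042] in 1 rows of [ 0.0004 -0.0001  0.0042]
clock: 37.33
position: [0.5533, 0.1309, 0.1142]
ee_rot: [-2.025, -2.402, -0.001]
force: [-1.0, -0.5, -0.3]
width: 0.283
gripper_force: 20.0
t37.33 pos [0.5533 0.1309 0.1142] jaw9.7 tilt [0.0002 0.0005] w0.0260 q7 0.14
rz total 0.001 then shift [ 0.2759 -0.0169  0.0043] in 5 rows of [ 0.0552 -0.0034  0.0009]
```

```bash
python3 -m pendant '[0.0394,-0.0024,0,0,0,0,0.018,0.0394,-0.0024,0,0,0,0,0.018,0.0394,-0.0024,0,0,0,0,0.018,0.0394,-0.0024,0,0,0,0,0.018,0.0394,-0.0024,0,0,0,0,0.018,0.0394,-0.0024,0,0,0,0,0.018,0.0394,-0.0024,0,0,0,0,0.018,0,0,0,0,0,0,0.018,0,0,0,0,0,0,0.018]'; python3 nav.py .4902 .4 .0082 9.7
```

```text
clock: 38.45
position: [0.49, 0.3986, 0.1128]
ee_rot: [2.025, 2.401, -0.004]
force: [0.1, -0.7, -0.4]
width: 0.284
gripper_force: 20.0
t38.45 pos [0.49   0.3986 0.1128] jaw9.7 tilt [-0.0012 -0.0022] w0.0261 q7 -0.31
rz total 0.000 then shift [0.0016 0.0006 0.1046] in 2 rows of [0.0008 0.0003 0.0523]
```

```bash
python3 -m pendant '[0,0,0.045,0,0,0,0.018,0,0,0.035,0,0,0,0.018,0,0,0.015,0,0,0,0.018,0,0,0.006,0,0,0,0.018,0,0,0,0,0,0,0.018,0,0,0,0,0,0,0.018]';python3 -m pendant '[0,0,0.0015,0,0,0,0.018,0,0,0,0,0,0,0.018]'; python3 -m pendant '[0,0,0.001,0,0,0,0.018,0,0,0,0,0,0,0.018]'; python3 nav.py .4902 .4 .0082 9.7
```

```text
clock: 39.2
position: [0.4911, 0.4003, 0.0142]
ee_rot: [2.025, 2.402, 0.003]
force: [-0.7, 0.5, -0.8]
width: 0.282
gripper_force: 20.0
clock: 39.45
position: [0.4905, 0.4, 0.0118]
ee_rot: [-2.025, -2.402, -0.001]
force: [-0.5, -0.3, -0.4]
width: 0.285
gripper_force: 20.0
clock: 39.7
position: [0.4903, 0.3998, 0.0104]
ee_rot: [-2.025, -2.402, 0.0]
force: [-0.9, -0.0, -0.2]
width: 0.28
gripper_force: 20.0
t39.70 pos [0.4903 0.3998 0.0104] jaw9.7 tilt [-0.0001 -0.0001] w0.0258 q7 -0.25
rz total 0.001 then shift [ 0.0002 -0.0001  0.0022] in 1 rows of [ 0.0002 -0.0001  0.0022]
```

```bash
python3 -m pendant '[0,0,0.001,0,0,0,0.018,0,0,0,0,0,0,0.018]'; python3 -m pendant '[0,0,0.001,0,0,0,0.018,0,0,0,0,0,0,0.018]';python3 -m pendant '[0,0,0.0005,0,0,0,0.018,0,0,0,0,0,0,0.018]'; python3 nav.py .4902 .4 .0082 9.7
```

```text
clock: 39.95
position: [0.4903, 0.3998, 0.0093]
ee_rot: [-2.025, -2.402, 0.0]
force: [0.9, 0.6, 0.5]
width: 0.282
gripper_force: 20.0
clock: 40.2
position: [0.4904, 0.3998, 0.0084]
ee_rot: [-2.025, -2.402, 0.0]
force: [-0.2, 0.4, -1.1]
width: 0.283
gripper_force: 20.0
clock: 40.45
position: [0.4903, 0.3998, 0.0082]
ee_rot: [-2.025, -2.402, -0.0]
force: [-1.4, -0.6, 5.3]
width: 0.279
gripper_force: 20.0
t40.45 pos [0.4903 0.3998 0.0082] jaw9.7 tilt [-0.0001  0.0002] w0.0257 q7 -0.25
rz total 0.001 then shift [ 0.0002 -0.0001  0.    ] in 1 rows of [ 0.0002 -0.0001  0.    ]
```

Contact made. I'll release, retreat upwards and out of both views, then make a final check.

```bash
python3 -m pendant '[0,0,0,0,0,0,0.03,0,0,0,0,0,0,0.05,0,0,0,0,0,0,0.05,0,0,0,0,0,0,0.05,0,0,-0.03,0,0,0,0.05,0,0,-0.05,0,0,0,0.05,0,0,-0.06,0,0,0,0.05,0,0,-0.05,0,0,0,0.05,0,0,0,0,0,0,0.05]'; python3 -m pendant '[0.04,-0.04,0,0,0,0,0.05,0.04,-0.04,0,0,0,0,0.05,0.04,-0.04,0,0,0,0,0.05,0.04,-0.04,0,0,0,0,0.05,0,0,0,0,0,0,0.05,0,0,0,0,0,0,0.05]'; python3 - <<'E'
from h import *
b=get_image('scene');t=get_image('top')
B=cv2.resize(b[140:340,100:440],(510,300),interpolation=2);C=cv2.resize(t[110:230,160:364],(510,300),interpolation=2)
cv2.imwrite('pics/p10.png',np.vstack([B,C])[:,:,::-1])
E
```

```text
clock: 41.58
position: [0.4927, 0.401, 0.2024]
ee_rot: [2.025, 2.401, 0.012]
force: [0.8, -0.1, -0.6]
width: 0.546
gripper_force: 0.0
clock: 42.32
position: [0.3056, 0.5298, 0.1971]
ee_rot: [2.024, 2.402, -0.002]
force: [0.5, -0.5, -0.1]
width: 0.546
gripper_force: 0.0
```

View pics/p10.png

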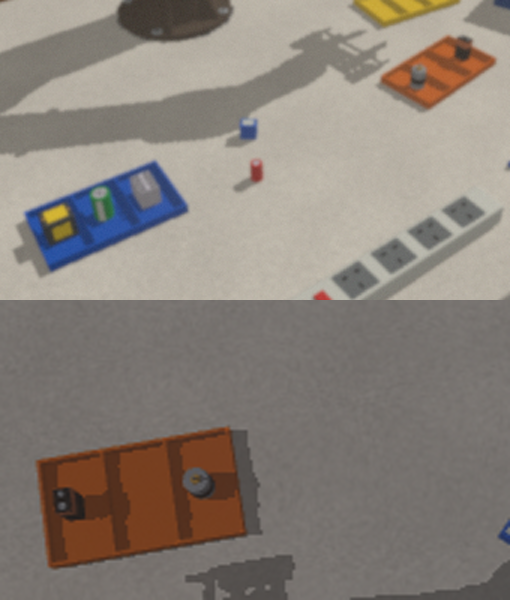

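All five parts stand upright in separate bays: blue tray at (58,225), (101,204) and (146,188), orange tray with the battery at (68,502) and the motor at (198,482). The relay (249,128) and red capacitor (257,170) are undisturbed.

```bash
python3 -c "from cell import *; print(sign_off())"
```

```text
the job is handed in; nothing more can be done
None
```

The job is handed in: the final pictures show all five parts upright in bays of their own (transformer, green capacitor and heatsink in the blue tray, motor and battery in the orange tray), with the relay and red capacitor left where they were, at about 42 s of the 134 s allowed.

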